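# Press the two leftover-tub lids fully home

## Task

The two blue tubs with straight sides, the long one and the square one, still have their white push-on lids standing proud of the tub. Press each of the two lids straight down until you feel it come up against its stop and it is fully home, then let go. Press gently, without ramming the lids, and do not shove the tubs across the worktop or tip them.

Things in the scene. Friction and masses are not known exactly. Their poses are not given: they have to be found in the camera images.
- long_lid (a joint): how far the lid of the long tub stands above its seat, in m: 0 = fully home (skirt resting on the tub's shoulder), at most 0.016. The lid only slides up and down on the tub, does not spring back and stays where it is left; it starts 9 to 14 mm proud. It slides against a steady rub of about 10 N, then meets a hard stop at 0.
- long_lid_top (a point): centre of the flat top face of the long tub's white lid, z up. Lid 100 mm (x) by 170 mm (y), 20 mm high; loose blue tub of the same outline, 0.5 to 0.9 kg, standing on the worktop. With the lid home this point is 80 mm above the worktop. While the lid stands proud, a band of the recessed grey neck shows between lid and tub. Its pose turns with the tub.
- square_lid (a joint): the same for the square tub: height of its lid above its seat in m, 0 = fully home, at most 0.016, starts 8 to 13 mm proud. It slides against a lighter steady rub of about 6 N, then meets a hard stop at 0.
- square_lid_top (a point): centre of the flat top face of the square tub's white lid, z up. Lid 95 mm by 95 mm, 20 mm high; loose blue tub of the same outline, 0.5 to 0.9 kg, standing on the worktop. With the lid home this point is 105 mm above the worktop. A round blue tub (124 mm across, 84 mm high), already shut, stands in the same row and is not part of the job.
There are look-alikes about, which are no part of the job. What is shaped like the part that bears long_lid but red is not meant. Leave any purple look-alike of the part that bears square_lid alone.

How it is judged:
By the outcome, as a careful person would: the job done as asked, in the order asked, and still so for the second after the job is handed in, with the robot touching nothing.
It also fails if it takes over 40 s, if anything falls off the work surface, if the arm or the gripper's body presses on something with over 40 N, if the wrist force passes 120 N, or if a joint passes its speed limit or range.

## Robot

A 6-joint arm with a two-finger parallel gripper is mounted at the origin on the work surface. World frame = base frame: x ahead of the robot, y to its left, z up, the work surface at z = 0. Lengths are in mm, angles in rad, forces in N, time in s.
With the tool pointing down it reaches from about 250 to 775 mm from the base axis. Payload 8.9 kg.
Tool frame: the origin (TCP) lies at the very end of the fingers, on their centre line; the grasp point (between the pads) lies 19 mm behind it; z points along the fingers, y is the line along which they close (so a half turn about z gives the same grasp; the last joint's range is limited). The gripper opens to 85 mm and grips with 20 to 120 N. Pads are 22 mm wide; open, the fingers measure 114 mm over their backs; the gripper's body (76 mm by 85 mm) begins 54 mm behind the grasp point. The pads swing forward as they close: fully open they stand 13 mm farther back than shut.
Start: joints at [1.004, 0.291, -0.153, 1.127, 0, 1.431], TCP at [217.801, 477.689, 231.305] pointing down, gripper open.
Joint ranges: [-2.52, 2.52], [-0.91, 1.74], [-1.3, 1.37], [-1.96, 2.02], [-1.52, 1.47], [-3.14, 3.14]. Speed limits (rad/s): [2.22, 2.22, 2.79, 3.14, 3.14, 3.14].

## Interface

Orientations are given as a rotation vector (axis times angle).
In Python, from rig import * gives the robot as it stands. The module is installed in compiled form; this text tells all that it offers.
- The arm moves only by the tool drive_tool, never from a script. Its argument "steps" is one flat list of numbers, 7 for each row, row after row: the shift along the tool's x, y, z in m, then the turn, a rotation vector about the tool's x, y, z in rad, then the closure, from -1 (fully open) to 1 (shut). A call has 1 to 8 rows; each row is the pose to reach, as a shift and turn from the pose commanded when the call began, along the tool's axes at that moment; what a row does not reach only later rows make up. A row lasts 1/8 s, in which the tool goes at most 62.5 mm and 10.7 degrees, less where a joint would pass 70% of its speed; a pose out of reach is approached as far as the arm can. A call with a gripper value outside its range is refused whole. The fingers move at their own pace and stop on an object; "squeeze" is the grip in N (left out, the last holds). Time passes only in rows, so rows that repeat a pose let the fingers close. It gives the time, the measured TCP pose, the force, the opening and the grip force at its end, in the units of the state.
- get_state(): the state, without advancing time (a new reading comes with each control period).
- snapshot(name): name is "scene" or "top"; returns a dict with "frame" (480x640x3 uint8, red, green, blue), "range_z" (480x640 float32, mm along the optical axis (not along the pixel's ray), 0 where there is no reading), "K" (3x3 intrinsics, pixels), "dist_coeffs" ([k1, k2, p1, p2, k3] as OpenCV has them; the pictures are not rectified), "camera_from_world" (4x4, takes a point from world to camera coordinates). Camera axes: x right, y up, looking along -z (the intrinsics and any distortion apply to the point x, -y, -z); pixel columns grow to the right and rows downward; lengths in mm; the calibration is good to about 2 mm. A picture is of the moment at which its call begins.
- hand_in(): hands the job in; it is judged then, once.
The state is a dict: "t": time; "joints": joint angles; "qvel": joint speeds; "joint_torque": joint torques, N m; "ee_pos": TCP position; "ee_rot": TCP orientation; "ft_force": force on the tool from outside, world axes, zero at the start; "wrist_torque": the same for the moment, N m; "grip_width": opening from 0.0 (shut) to 1.0 (fully open); "gripper_force": force on a finger pad.
Only numpy, scipy, OpenCV 4.12 (cv2) and the standard library are available. Lean on these libraries where they do the work, as an engineer would, in place of code of your own. Each camera call takes 0.05 s, during which the arm holds its last target. There are 200 camera calls.

## Working session

There is one attempt and no reset: what is moved stays moved. The work goes in short steps, Python scripts to look and compute and a tool call to move; the robot and the scene stay as the last step left them, time stands still between calls to the robot, and variables do not carry over. Pictures are saved under pics/ and viewed, at most 10 in all, crops included, and the job is handed in when it is done.

Besides the shell and the picture viewer there is one more tool, called after "Call:" by a JSON object that holds its "op" and its "data", one argument or row to a line. drive_tool: Moves the arm, as the interface text tells. Its arguments: {"type":"object","properties":{"steps":{"type":"array"},"squeeze":{"type":"number"}},"required":["steps"]}

```bash
mkdir -p pics; python3 - <<'E'
from rig import *
import cv2,pickle
d={}
for n in("scene","top"):
    s=snapshot(n);d[n]=s;cv2.imwrite(f"pics/{n}1.png",s["frame"][:,:,::-1])
pickle.dump(d,open("s.pkl","wb"))
for n in d: print(n,d[n]["K"],d[n]["dist_coeffs"],d[n]["camera_from_world"])
print(get_state())
E
```

```text
scene [[592.11441755   0.         330.33360037]
 [  0.         592.11441755 245.18463199]
 [  0.           0.           1.        ]] [-0.18721544  0.          0.          0.          0.        ] [[-4.63664412e-01  8.85936903e-01 -1.14506697e-02  1.70039084e+02]
 [-4.85450013e-01 -2.43211623e-01  8.39753768e-01  1.83248701e+02]
 [ 7.41183917e-01  3.94922665e-01  5.42846655e-01 -1.69823607e+03]
 [ 0.00000000e+00  0.00000000e+00  0.00000000e+00  1.00000000e+00]]
top [[463.47331906   0.         322.31047825]
 [  0.         463.47331906 235.14576283]
 [  0.           0.           1.        ]] [-0.11800279  0.          0.          0.          0.        ] [[ 1.49530360e-04 -9.99990426e-01  4.37321882e-03  7.24721173e+01]
 [ 9.71548036e-01  1.18103883e-03  2.36839646e-01 -5.12525141e+02]
 [-2.36842544e-01  4.21337744e-03  9.71538912e-01 -7.98214454e+02]
 [ 0.00000000e+00  0.00000000e+00  0.00000000e+00  1.00000000e+00]]
{'t': 0.1, 'joints': array([ 1.00370088e+00,  2.91230040e-01, -1.54036506e-01,  1.12670514e+00,
        1.41044985e-05,  1.43151606e+00]), 'qvel': array([ 0.00047   , -0.00014008,  0.00261403, -0.00188356, -0.00230112,
       -0.00138696]), 'joint_torque': array([ 1.66014222e-03, -5.37977278e+01,  3.31918752e+01,  9.36383090e-03,
       -2.17964107e-04,  8.77821276e-05]), 'ee_pos': array([217.58650623, 477.36144101, 230.79192155]), 'ee_rot': array([-6.66808216e-01, -3.06958154e+00,  1.72439298e-03]), 'ft_force': array([ 0.05934305,  0.50184454, -0.38600104]), 'wrist_torque': array([-0.03070956,  0.04028739,  0.03816925]), 'gripper_force': 0.0, 'grip_width': 0.9987896405622448}
```

View pics/scene1.png

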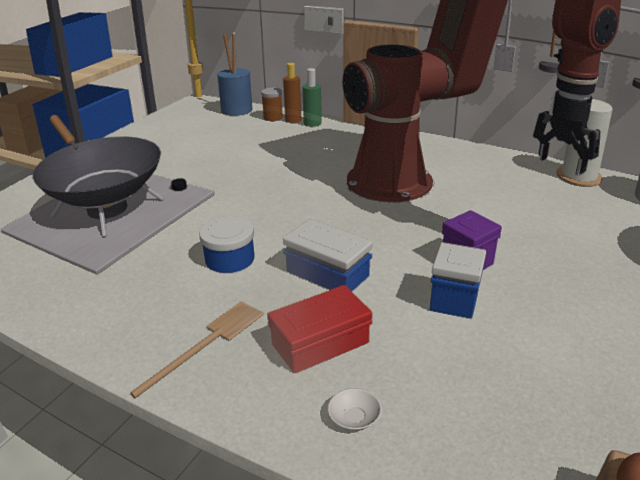

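View pics/top1.png

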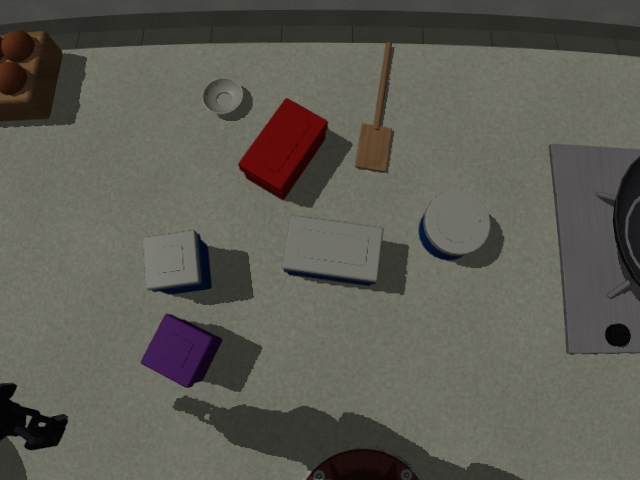

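The top view shows the long lid at about (333,249), the square lid at (173,261), the round tub at (457,223), the red tub at (284,148) and the purple tub at (182,350). I'll measure the two lid tops next, using depth and ray casting.

```bash
cat > h.py <<'E'
import numpy as np,cv2
def ray(s,uv):
    p=cv2.undistortPoints(np.float64(uv).reshape(-1,1,2),s["K"],s["dist_coeffs"])[:,0]
    return np.c_[p[:,0],-p[:,1],-np.ones(len(p))]
def world(s,c):
    T=s["camera_from_world"];return (c-T[:3,3])@T[:3,:3]
def onplane(s,uv,z):
    o=world(s,np.zeros((1,3)));d=world(s,ray(s,uv))-o
    return o+d*((z-o[0,2])/d[:,2])[:,None]
def lids(s,boxes):
    v,u=np.mgrid[:480,:640];uv=np.c_[u.ravel(),v.ravel()]
    Z=s["range_z"].ravel();P=world(s,ray(s,uv)*Z[:,None])
    f=s["frame"].reshape(-1,3).astype(int)
    white=(f.max(1)-f.min(1)<40)&(Z>0)
    for n,(x0,y0,x1,y1,home) in boxes.items():
        m=white&(uv[:,0]>x0)&(uv[:,0]<x1)&(uv[:,1]>y0)&(uv[:,1]<y1)&(P[:,2]>home-10)&(P[:,2]<home+40)
        z=np.median(P[m,2]);m&=abs(P[:,2]-z)<5
        W=onplane(s,uv[m],z)[:,:2]
        r=cv2.minAreaRect(W.astype(np.float32))
        print(n,"z",z.round(1),"n",m.sum(),"rect",np.round(r[0],1),np.round(r[1],1),round(r[2],1),"mean",W.mean(0).round(1))
B={"long":(270,200,400,300,80),"square":(130,215,222,305,105),"round":(410,180,500,265,84)}
E
python3 - <<'E'
from h import *;import pickle
d=pickle.load(open("s.pkl","rb"));lids(d["top"],B)
s=d["top"];print(onplane(s,[[182,350],[284,148]],95).round())
E
```

```text
long z 92.2 n 5186 rect [481.9  53.8] [169.3  99.9] 82.0 mean [481.3  53.7]
square z 114.1 n 2836 rect [455.9 336.3] [95.  96.1] 8.3 mean [455.6 336.6]
round z 82.6 n 3276 rect [ 533.4 -175.1] [120.9 122.9] 25.5 mean [ 533.  -175.2]
[[302. 312.  95.]
 [672. 145.  95.]]
```

```bash
cat > go.py <<'E'
import sys,numpy as np
from rig import *
from scipy.spatial.transform import Rotation as R
s=get_state();r=R.from_rotvec(s["ee_rot"])
print("t",s["t"],"pos",s["ee_pos"].round(1),"F",s["ft_force"].round(1),"shift m",(r.inv().apply(np.float64(sys.argv[1:4])-s["ee_pos"])/1000).round(4),"tiltfix",(r.inv()*R.from_euler('x',180,degrees=True)).as_rotvec().round(3), "w",s["grip_width"])
E
python3 go.py 482 54 130
```

```text
t 0.1 pos [217.6 477.4 230.8] F [ 0.1  0.5 -0.4] shift m [-0.4162 -0.2754  0.101 ] tiltfix [-1.000e-03  2.000e-03  2.714e+00] w 0.9987896405622448
```

Call:
{"op": "drive_tool", "data": {
  "steps": [-0.05,-0.033,0,0,0,0,1,-0.1,-0.066,0,0,0,0,1,-0.15,-0.1,0,0,0,0,1,-0.2,-0.132,0,0,0,0,1,-0.25,-0.165,0,0,0,0,1,-0.3,-0.2,0.02,0,0,0,1,-0.36,-0.24,0.05,0,0,0,1,-0.416,-0.275,0.08,0,0,0,1],
  "squeeze": 40
}}

```text
t: 1.1
ee_pos: [469.4, 73.9, 161.8]
ee_rot: [0.667, 3.069, 0.0]
ft_force: [0.9, -0.1, -0.8]
grip_width: 0.001
gripper_force: 0.0
```

Call:
{"op": "drive_tool", "data": {
  "steps": [0,0,0,0,0,0,1,0,0,0,0,0,0,1]
}}

```text
t: 1.35
ee_pos: [468.1, 75.8, 162.2]
ee_rot: [-0.668, -3.068, -0.0]
ft_force: [0.6, -0.6, 0.7]
grip_width: 0.001
gripper_force: 0.0
```

```bash
python3 go.py 482 54 97; python3 - <<'E'
from rig import *
import cv2
s=snapshot("scene");cv2.imwrite("pics/scene2.png",s["frame"][180:380,200:540,::-1].repeat(2,0).repeat(2,1))
E
```

```text
t 1.35 pos [468.1  75.8 162.2] F [ 0.6 -0.6  0.7] shift m [-0.0218 -0.014   0.0652] tiltfix [-2.000e-03 -0.000e+00  2.713e+00] w 0.0008787034049330951
```

View pics/scene2.png

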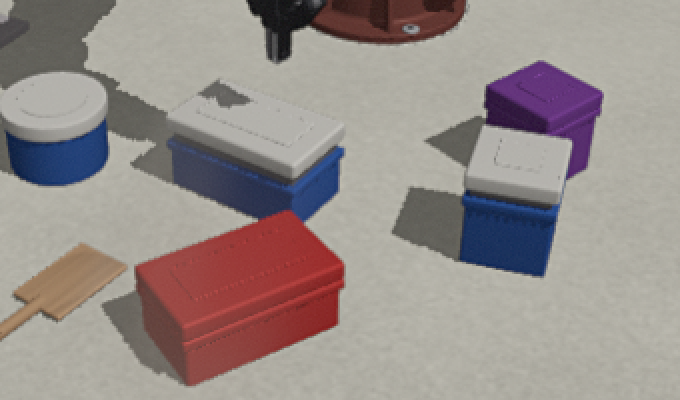

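The crop shows the closed fingertip at (280,60), which is (340,210) in the full frame. That matches where the measured TCP should project. Both lids still show their grey necks. Next I centre over the long lid and go down to just above it.

Call:
{"op": "drive_tool", "data": {
  "steps": [-0.022,-0.014,0.02,0,0,0,1,-0.022,-0.014,0.05,0,0,0,1,-0.022,-0.014,0.062,0,0,0,1,-0.022,-0.014,0.062,0,0,0,1]
}}

```text
t: 1.9
ee_pos: [482.1, 54.8, 100.4]
ee_rot: [-0.664, -3.069, 0.0]
ft_force: [0.1, 0.8, 0.6]
grip_width: -0.0
gripper_force: 0.0
```

```bash
python3 go.py 482 54 80
```

```text
t 1.9 pos [482.1  54.8 100.4] F [0.1 0.8 0.6] shift m [-0.0003 -0.0008  0.0204] tiltfix [-1.000e-03  0.000e+00  2.715e+00] w -0.0003130165476958963
```

Call:
{"op": "drive_tool", "data": {
  "steps": [0,0,0.003,0,0,0,1,0,0,0.006,0,0,0,1,0,0,0.008,0,0,0,1,0,0,0.01,0,0,0,1,0,0,0.012,0,0,0,1,0,0,0.014,0,0,0,1]
}}

```text
t: 2.65
ee_pos: [483.0, 54.0, 87.1]
ee_rot: [0.667, 3.069, 0.001]
ft_force: [-2.3, -0.2, 8.8]
grip_width: 0.001
gripper_force: 4.8
```

Call:
{"op": "drive_tool", "data": {
  "steps": [0,0,0.001,0,0,0,1,0,0,0.002,0,0,0,1,0,0,0.003,0,0,0,1,0,0,0.004,0,0,0,1]
}}

```text
t: 3.15
ee_pos: [483.0, 54.0, 83.1]
ee_rot: [0.667, 3.069, 0.0]
ft_force: [-1.6, 0.3, 10.3]
grip_width: -0.001
gripper_force: 4.8
```

Sliding at about 10 N. I'll press on in small steps until the force rises.

Call:
{"op": "drive_tool", "data": {
  "steps": [0,0,0.001,0,0,0,1,0,0,0.002,0,0,0,1]
}}

```text
t: 3.4
ee_pos: [483.0, 54.0, 81.1]
ee_rot: [0.667, 3.069, 0.0]
ft_force: [-2.8, 0.6, 9.6]
grip_width: -0.002
gripper_force: 4.8
```

Call:
{"op": "drive_tool", "data": {
  "steps": [0,0,0.0005,0,0,0,1,0,0,0.001,0,0,0,1]
}}

```text
t: 3.65
ee_pos: [483.0, 54.0, 80.1]
ee_rot: [0.667, 3.069, 0.001]
ft_force: [-3.3, 1.6, 8.8]
grip_width: 0.001
gripper_force: 4.7
```

Call:
{"op": "drive_tool", "data": {
  "steps": [0,0,0.0005,0,0,0,1,0,0,0.0005,0,0,0,1]
}}

```text
t: 3.9
ee_pos: [483.0, 54.0, 80.0]
ee_rot: [0.667, 3.069, 0.0]
ft_force: [-4.2, 0.6, 14.7]
grip_width: -0.003
gripper_force: 7.2
```

Call:
{"op": "drive_tool", "data": {
  "steps": [0,0,0.0005,0,0,0,1,0,0,0.0005,0,0,0,1]
}}

```text
t: 4.15
ee_pos: [483.1, 54.0, 79.9]
ee_rot: [0.667, 3.069, 0.001]
ft_force: [-6.9, 0.4, 20.4]
grip_width: 0.004
gripper_force: 10.5
```

The force has doubled with no further travel, so the stop is reached. Now straight up, then over to the square tub.

Call:
{"op": "drive_tool", "data": {
  "steps": [0,0,-0.005,0,0,0,1,0,0,-0.03,0,0,0,1,0,0,-0.07,0,0,0,1,0,0,-0.09,0,0,0,1,0,0,-0.09,0,0,0,1]
}}

```text
t: 4.78
ee_pos: [483.9, 53.9, 169.7]
ee_rot: [0.666, 3.067, 0.001]
ft_force: [-0.3, -1.0, -0.6]
grip_width: -0.001
gripper_force: 0.0
```

```bash
python3 go.py 456 336.5 170
```

```text
t 4.775 pos [483.9  53.9 169.7] F [-0.3 -1.  -0.6] shift m [ 0.1427  0.2456 -0.0004] tiltfix [ 4.000e-03 -1.000e-03  2.714e+00] w -0.0007862223747061442
```

Call:
{"op": "drive_tool", "data": {
  "steps": [0.024,0.041,0,0,0,0,1,0.048,0.082,0,0,0,0,1,0.072,0.123,0,0,0,0,1,0.096,0.164,0,0,0,0,1,0.12,0.205,0,0,0,0,1,0.1427,0.2456,0,0,0,0,1,0.1427,0.2456,0,0,0,0,1,0.1427,0.2456,0,0,0,0,1]
}}

```text
t: 5.78
ee_pos: [454.2, 336.1, 167.2]
ee_rot: [-0.666, -3.069, 0.003]
ft_force: [-0.1, 0.0, 0.1]
grip_width: 0.001
gripper_force: 0.0
```

```bash
python3 go.py 456 336.5 122;python3 - <<'E'
from h import *;from rig import *
lids(snapshot("top"),{"long":B["long"]})
E
```

```text
t 5.775 pos [454.2 336.1 167.2] F [-0.1  0.   0.1] shift m [-0.0015  0.0012  0.0452] tiltfix [-2.000e-03  2.000e-03  2.714e+00] w 0.0012364310197384351
long z 79.8 n 5037 rect [481.9  53.9] [169.3  99.9] 81.9 mean [481.4  53.8]
```

The long lid now reads 79.8 mm, fully home, and the tub has not moved. Next I go down over the square lid, whose top is at about 114 mm.

Call:
{"op": "drive_tool", "data": {
  "steps": [-0.0015,0.001,0.02,0,0,0,1,-0.0015,0.001,0.04,0,0,0,1,-0.0015,0.001,0.046,0,0,0,1,-0.0015,0.001,0.046,0,0,0,1]
}}

```text
t: 6.32
ee_pos: [456.7, 336.1, 122.4]
ee_rot: [-0.668, -3.069, 0.001]
ft_force: [-0.2, -0.6, -0.7]
grip_width: -0.0
gripper_force: 0.0
```

Call:
{"op": "drive_tool", "data": {
  "steps": [0,0,0.002,0,0,0,1,0,0,0.004,0,0,0,1,0,0,0.006,0,0,0,1,0,0,0.008,0,0,0,1,0,0,0.01,0,0,0,1,0,0,0.01,0,0,0,1]
}}

```text
t: 7.08
ee_pos: [456.6, 336.9, 112.5]
ee_rot: [0.667, 3.07, 0.0]
ft_force: [0.7, -0.0, 2.3]
grip_width: -0.001
gripper_force: 0.9
```

Call:
{"op": "drive_tool", "data": {
  "steps": [0,0,0.001,0,0,0,1,0,0,0.0025,0,0,0,1,0,0,0.004,0,0,0,1,0,0,0.005,0,0,0,1,0,0,0.006,0,0,0,1]
}}

```text
t: 7.7
ee_pos: [456.6, 337.0, 106.7]
ee_rot: [0.667, 3.07, 0.0]
ft_force: [-2.1, -1.4, 5.6]
grip_width: -0.002
gripper_force: 2.8
```

Call:
{"op": "drive_tool", "data": {
  "steps": [0,0,0.0005,0,0,0,1,0,0,0.001,0,0,0,1]
}}

```text
t: 7.95
ee_pos: [456.6, 336.9, 105.7]
ee_rot: [0.667, 3.07, 0.0]
ft_force: [-1.3, 0.3, 5.0]
grip_width: 0.005
gripper_force: 2.7
```

Call:
{"op": "drive_tool", "data": {
  "steps": [0,0,0.0005,0,0,0,1,0,0,0.001,0,0,0,1]
}}

```text
t: 8.2
ee_pos: [456.7, 337.0, 105.0]
ee_rot: [0.667, 3.07, 0.001]
ft_force: [-2.6, -1.4, 12.7]
grip_width: -0.002
gripper_force: 6.1
```

Call:
{"op": "drive_tool", "data": {
  "steps": [0,0,0.0005,0,0,0,1,0,0,0.0005,0,0,0,1]
}}

```text
t: 8.45
ee_pos: [456.7, 337.0, 105.0]
ee_rot: [0.667, 3.07, 0.001]
ft_force: [-3.3, -2.2, 12.7]
grip_width: -0.0
gripper_force: 6.7
```

Call:
{"op": "drive_tool", "data": {
  "steps": [0,0,0.0005,0,0,0,1,0,0,0.0005,0,0,0,1]
}}

```text
t: 8.7
ee_pos: [456.7, 337.0, 104.9]
ee_rot: [0.667, 3.069, 0.001]
ft_force: [-5.4, -2.8, 17.3]
grip_width: 0.002
gripper_force: 9.2
```

Call:
{"op": "drive_tool", "data": {
  "steps": [0,0,-0.005,0,0,0,1,0,0,-0.03,0,0,0,1,0,0,-0.07,0,0,0,1,0,0,-0.1,0,0,0,1,0.05,0.04,-0.12,0,0,0,1,0.1,0.08,-0.12,0,0,0,1,0.15,0.1,-0.12,0,0,0,1,0.15,0.1,-0.12,0,0,0,1]
}}

```text
t: 9.7
ee_pos: [358.6, 492.8, 223.0]
ee_rot: [-0.659, -3.071, -0.0]
ft_force: [0.1, -0.5, -0.4]
grip_width: 0.0
gripper_force: 0.0
```

```bash
python3 - <<'E'
from h import *;from rig import *
s=snapshot("top");lids(s,B);cv2.imwrite("pics/top2.png",s["frame"][:,:,::-1])
E
```

```text
long z 79.7 n 5034 rect [481.9  53.8] [169.3  99.8] 81.9 mean [481.3  53.7]
square z 105.1 n 2749 rect [456.2 336.7] [94.2 95.4] 8.6 mean [455.7 336.7]
round z 82.7 n 3280 rect [ 533.9 -175.8] [121.8 122.9] 71.3 mean [ 532.8 -175.2]
```

View pics/top2.png

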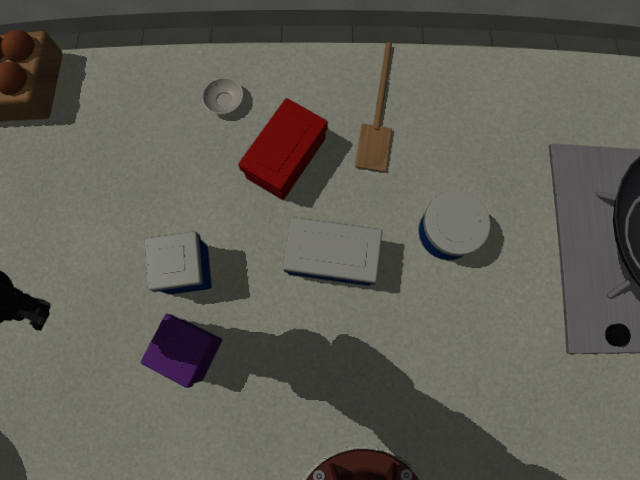

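The picture shows the long tub at (333,250) and the square tub at (174,262), both where they started. Both lids are home and the gripper is clear at (25,305).

```bash
python3 -c "
from rig import *
print(hand_in())"
```

```text
the job is handed in; nothing more can be done
None
```

Both lids are pressed fully home: tops measure 79.7 mm (long) and 105.1 mm (square), peak press about 20 N, neither tub moved, and the job is handed in.

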